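Shut the packing crate and check its corner with a try square

ROBOT

A 7-joint arm with a two-finger parallel gripper is mounted at the origin on the work surface. World frame = base frame: x ahead of the robot, y to its left, z up, the work surface at z = 0. Lengths are in m, angles in rad, forces in N, time in s.
With the tool pointing down it reaches from about 0.425 to 0.875 m from the base axis. Payload 4.7 kg.
Tool frame: the origin (TCP) lies between the finger pads; the fingertips stand bot.nose_length ahead of it and the grasp point (between the pads) lies 8 mm behind it (bot.nose_length is the distance from the TCP to the fingertips, in m); z points along the fingers, y is the line along which they close (so a half turn about z gives the same grasp; the last joint's range is limited). The gripper opens to 85 mm and grips with 20 to 120 N. Pads are 22 mm wide; open, the fingers measure 114 mm over their backs; the gripper's body (76 mm by 85 mm) begins 54 mm behind the grasp point. The pads swing forward as they close: fully open they stand 13 mm farther back than shut.
Start: joints at [-1.257, 0.321, -0.07, 1.45, 0.023, 1.371, -0.057], TCP at [0.192, 0.621, 0.242] pointing down, gripper open.
Joint ranges: [-2.86, 2.86], [-0.3, 2.09], [-1.38, 1.24], [0.06, 2.45], [-1.56, 4.7], [0.09, 2.05], [-2.69, 2.69]. Speed limits (rad/s): [2.57, 2.57, 3.14, 3.14, 3.14, 3.14, 3.14].

INTERFACE

Orientations are given as a rotation vector (axis times angle).
In Python, from cell import bot gives the robot as it stands. The module is installed in compiled form; this text tells all that it offers.
- The arm moves only by the tool arm_command, never from a script. Its argument "steps" is one flat list of numbers, 7 for each row, row after row: the shift along the tool's x, y, z in cm, then the turn, a rotation vector about the tool's x, y, z in rad, then the closure in counts, from 0 (fully open) to 255 (shut). In form: [dx, dy, dz, rx, ry, rz, hand, dx, dy, dz, rx, ry, rz, hand, ...]. A call has 1 to 12 rows; each row is the pose to reach, as a shift and turn from the pose commanded when the call began, along the tool's axes at that moment; what a row does not reach only later rows make up. A row lasts 1/12 s, in which the tool goes at most 41.7 mm and 7.16 degrees, less where a joint would pass 70% of its speed; a pose out of reach is approached as far as the arm can. A call with a gripper value outside its range is refused whole. The fingers move at their own pace and stop on an object; "squeeze" is the grip in N (left out, the last holds). Time passes only in rows, so rows that repeat a pose let the fingers close. It gives the time, the measured TCP pose, the force, the opening and the grip force at its end, in the units of the state.
- bot.get_state(): the state, without advancing time (a new reading comes with each control period).
- bot.snapshot(name): name is "side" or "top" or "wrist"; returns the picture (384x512x3 uint8, red, green, blue); there is no depth.
- bot.camera_model(name): a dict with "fx", "fy", "cx", "cy" (pixels), "k1" (the pictures are not rectified: a ray, as slopes to the right and down, at radius r is drawn at 1 + k1 r^2 times it, then the intrinsics apply), "world_from_camera" (4x4, takes a point from camera to world coordinates); the wrist camera has in their place "mount" (4x4, takes a point from camera to tool coordinates, whose origin is the TCP and whose axes are the flange's). Camera axes: x right, y down, z forward; pixel columns grow to the right and rows downward; lengths in m; the calibration is good to about 2 mm. A picture is of the moment at which its call begins: read the wrist's pose just before it. camera_model takes no time and is no camera call.
- bot.hand_in(): hands the job in; it is judged then, once.
The state is a dict: "clock": time; "q": joint angles; "qd": joint speeds; "tau": joint torques, N m; "position": TCP position; "tool_rot": TCP orientation; "wrist_force": force on the tool from outside, world axes, zero at the start; "torque": the same for the moment, N m; "finger_gap": finger opening in m; "grasp_force": force on a finger pad.
Only numpy, scipy, OpenCV 4.12 (cv2) and the standard library are available. Lean on these libraries where they do the work, as an engineer would, in place of code of your own. Each camera call takes 0.05 s, during which the arm holds its last target. There are 200 camera calls.

TASK

On the pottery stall, swing the packing crate's open end board fully shut. Then pick up the try square by the grip on its stock and check the corner where the shut end board meets the long front side: from outside, press the square gently so that its stock lies flush along the front side and, at the same time, its blade lies flush along the end board, and hold it there for a good second. Finally lay the square flat on the middle of the cork mat and let go, leaving the pots, bowl, cup, jug and figurine standing where they are.

Things in the scene. Friction and masses are not known exactly. Their poses are not given: they have to be found in the camera images.
- crate: Open wooden packing crate fixed to the table, 180 (x) x 260 (y) mm, 80 mm high, walls 15 mm. Origin: the outer corner to be checked, at table level. +y runs along the long front side (nearest the robot), +x along the end board when shut; the crate lies in +x, +y of this corner. Two lidded pots stand inside, tops 84 mm above the table.
- front_side: The crate's long front side, fixed; origin and axes those of the crate. Its outer face is the plane x = 0, y 18 to 260 mm, 0 to 80 mm high. Dry wood: friction of the square on either face is about 0.5 to 0.75 of the push, so friction on one face can hide that the other is not touching.
- end_board: The crate's hinged end board, 174 mm long (its x), 16 mm thick (its y), 2 to 78 mm above the table. Origin on the upright hinge axis, mid-thickness, at table level; the board runs from there along its -x to the free edge. It swings outward (its -y). Shut, its outer face is the crate's plane y = 0, x 2 to 176 mm.
- crate_hinge (a point): The upright hinge axis of the end board, at the far end of it from the checked corner: crate x = 176, y = 8 mm, 40 mm above the table.
- end_hinge (a joint): Swing of the end board, rad: 0 fully shut (a hard stop, square to the front side), growing as it opens outward, up to 1.2. Stiff hinge: stays where left; about 1.5 N at the free edge moves it. The end board's direction is the crate's yaw plus this angle (counter-clockwise from above).
- square: Try square, about 200 g, lying flat: an L of a dark wooden stock 148 mm long, 40 wide, 20 thick, and a thin aluminium blade 28 wide, 5 thick, undersides level. Origin at underside level in the middle of the L's outline (open space inside the L; outline x -90 to 91, y -74 to 74 mm); x along the blade, away from the stock; y along the stock.
- square_corner (a point): Inner corner of the L, underside level, at square x = -50, y = -46 mm; axes of the square. The stock's inner (checking) face runs 120 mm from here in +y, facing +x; the blade's runs 141 mm from here in +x, facing +y. In use the axes are parallel to the crate's and this point is at the crate's origin seen from above.
- square_grip (a point): Centre of the upright wooden grip block on top of the stock: 36 mm along the square's x, 16 mm along its y (pinch it along y), rising from 20 to 54 mm above the square's underside; this point is 37 mm above the underside at square x = -70, y = -11 mm (from square_corner: x -20, y +35 mm).
- mat: Cork mat fixed to the table, 200 (x) x 180 (y) x 6 mm thick; origin at the centre of its underside.
- bowl: Bystander: open clay bowl, 140 mm across, 55 mm high; origin under its centre.
- pot_a: Bystander: lidded pot inside the crate, 84 mm across, 76 mm high; origin under its centre.
- pot_b: Bystander: lidded pot inside the crate, 90 mm across, 72 mm high; origin under its centre.
- pot_c: Bystander: lidded pot on the table before the corner, 96 mm across, 88 mm high; origin under its centre.
- cup: Bystander: clay cup, 70 mm across, 70 mm high; origin under its centre.
- jug: Bystander: dark jug beyond the crate's far (+y) end, 100 mm across, 140 mm high; origin under its centre.
- cat: Bystander: white cat figurine, 60 mm across, 93 mm high; origin under its centre.
There are look-alikes about, which are no part of the job. What is shaped like the square but purple is not meant.

How it is judged:
On the way, in this order (a step that is already met when the one before it is completed fails the run):
1. the end board is swung fully shut (within 0.03 rad) (value of joint end_hinge below 0.03 rad), for 0.2 s.
2. the held square pressed flush on side and board for 0.6 s: 0.7 N or more on each, level, below 60 mm, inner corner within 3 mm of the crate's corner along both, parallel within 0.025 rad (contact force between square and front_side above 0.7 N and contact force between square and end_board above 0.7 N and contact force between the fingers and square above 1 N and value of joint end_hinge below 0.03 rad and x of square_corner in the frame of crate between -0.003 and 0.003 m and y of square_corner in the frame of crate between -0.003 and 0.003 m and height (world z) of square_corner below 0.06 m and angle between the x axis of square and the x axis of crate, either way round below 0.025 rad and angle between square's own z axis and vertical below 0.05 rad), for 0.6 s.
At the end, for the whole second after the job is handed in: The square lies flat (within 0.04 rad) and at rest on the cork mat, released, the middle of its outline within 60 mm of the mat's centre; the end board is still shut (within 0.05 rad) (horizontal distance between square and mat below 0.06 m and height (world z) of square between 0.004 and 0.009 m and angle between square's own z axis and vertical below 0.04 rad and linear speed of square below 0.02 m/s and value of joint end_hinge below 0.05 rad and contact force between the fingers and square below 0.1 N); the robot touches nothing.
It fails at once if the crate is pressed with more than 45 N (front side or end board, by the square) (contact force between square and front_side above 45 N or contact force between square and end_board above 45 N).
It fails at once if a bystander is shifted by more than 30 mm or tipped by more than 0.35 rad (distance of any of bowl, pot_a, pot_b, pot_c, cup, jug, cat from where it was at the start of the episode above 0.03 m or angle between any of bowl, pot_a, pot_b, pot_c, cup, jug, cat's own z axis and vertical above 0.35 rad).
It also fails if it takes over 72 s, if anything falls off the work surface, if the arm or the gripper's body presses on something with over 40 N, if the wrist force passes 120 N, or if a joint passes its speed limit or range.

## Working session

There is one attempt and no reset: what is moved stays moved. The work goes in short steps, Python scripts to look and compute and a tool call to move; the robot and the scene stay as the last step left them, time stands still between calls to the robot, and variables do not carry over. Pictures are saved under pics/ and viewed, at most 13 in all, crops included, and the job is handed in when it is done.

Besides the shell and the picture viewer there is one more tool, called after "Call:" as a command line: name --argument value ..., lists and objects as JSON in quotes. arm_command: Moves the arm, as the interface text tells. Its arguments: {"type":"object","properties":{"steps":{"type":"array"},"squeeze":{"type":"number"}},"required":["steps"]}

```bash
mkdir -p pics; cat > h.py <<'E'
import numpy as np, cv2
from scipy.spatial.transform import Rotation as R
from cell import bot
def save(n,f):
    im=bot.snapshot(n); cv2.imwrite(f'pics/{f}.png',im[:,:,::-1]); return im
def cam(n,st=None):
    m=bot.camera_model(n)
    if 'mount' in m:
        st=st or bot.get_state(); T=np.eye(4); T[:3,:3]=R.from_rotvec(st['tool_rot']).as_matrix(); T[:3,3]=st['position']
        return m,T@np.array(m['mount'])
    return m,np.array(m['world_from_camera'])
def ray(n,uv,z,mw=None):
    m,W=mw or cam(n); uv=np.atleast_2d(np.float64(uv))
    d=(uv-[m['cx'],m['cy']])/[m['fx'],m['fy']]; s=d.copy()
    for _ in range(30): s=d/(1+m['k1']*(s**2).sum(1,keepdims=True))
    v=np.c_[s,np.ones(len(s))]@W[:3,:3].T
    o=W[:3,3]; return o+v*((z-o[2])/v[:,2])[:,None]
def proj(n,P,mw=None):
    m,W=mw or cam(n); p=(np.atleast_2d(P)-W[:3,3])@W[:3,:3]; s=p[:,:2]/p[:,2:]
    s=s*(1+m['k1']*(s**2).sum(1,keepdims=True)); return s*[m['fx'],m['fy']]+[m['cx'],m['cy']]
E
python3 - <<'E'
from h import *
save('top','top0');save('side','side0')
s=bot.get_state();print(s['position'],s['tool_rot'],s['finger_gap'],bot.nose_length)
for n in('top','side','wrist'):
  m,W=cam(n);print(n,m['fx'],m['k1'],W.round(3).tolist())
E
```

```text
[0.1919043  0.6205361  0.24132052] [-4.69097928e-01 -3.10625501e+00  2.73389451e-03] 0.08526156691303274 0.011
top 429.5896594378671 -0.10248523499437875 [[-0.009, -0.984, 0.177, 0.236], [-1.0, 0.011, 0.01, -0.082], [-0.012, -0.177, -0.984, 1.523], [0.0, 0.0, 0.0, 1.0]]
side 421.94710970381135 -0.007050814569695172 [[0.961, -0.206, 0.183, 0.263], [-0.275, -0.676, 0.684, -0.964], [-0.017, -0.707, -0.707, 0.991], [0.0, 0.0, 0.0, 1.0]]
wrist 327.98666876711735 0.00222120417504736 [[0.295, 0.923, 0.248, 0.129], [0.956, -0.284, -0.078, 0.641], [-0.001, 0.26, -0.966, 0.373], [0.0, 0.0, 0.0, 1.0]]
```

View pics/top0.png

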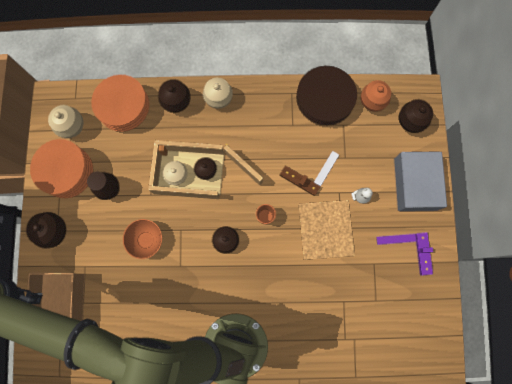

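View pics/side0.png

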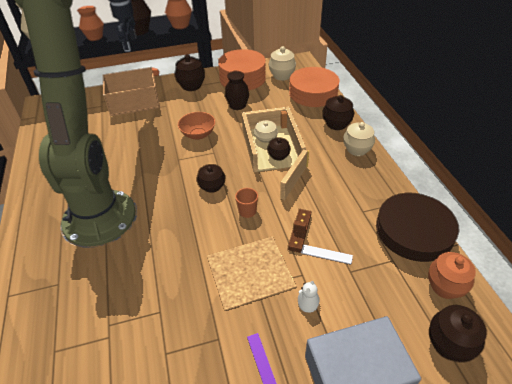

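Crate with two pots is at about (187,170) in the top view, with its open end board running from (224,148) to (262,182). Cork mat is at (327,230) and pot_c at (226,240).

Candidates for the square: the dark stock with aluminium blade at (302,180)/(328,168), and the purple L at (415,245), which the task excludes. I choose the first. The brown box at (50,295) has no pots, so it isn't the crate. I'll check this in one crop.

```bash
python3 - <<'E'
from h import *
im=cv2.imread('pics/top0.png')[130:270,140:350]
cv2.imwrite('pics/crop1.png',cv2.resize(im,None,fx=3.8,fy=3.8,interpolation=cv2.INTER_CUBIC))
E
```

```text
(no output)
```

View pics/crop1.png

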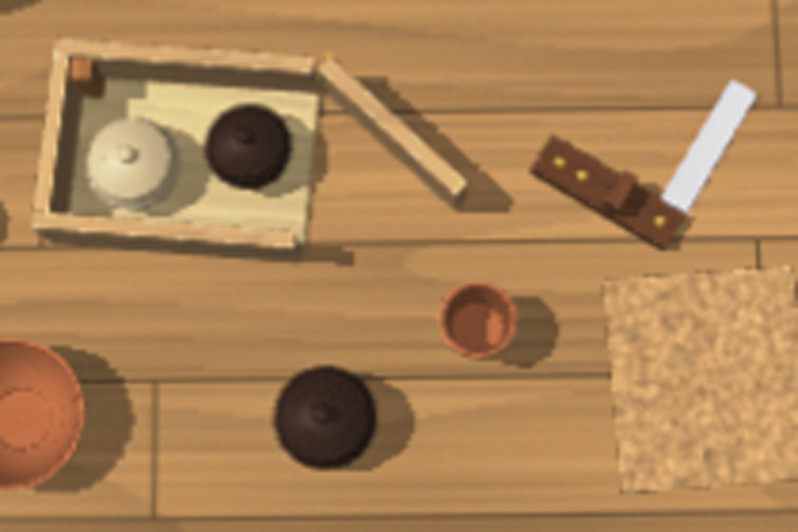

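The crop confirms the choice: dark stock with its grip at crop (622,192), blade tip at (745,87), board free edge at (460,190), and the corner near (297,240).

```bash
python3 - <<'E'
from h import *
def c(u,v): return ((u+.5)/3.8-.5+140,(v+.5)/3.8-.5+130)
for n,p,z in [('crate FL',(57,38),.08),('crate FR hinge wall',(318,62),.08),('crate NL',(37,226),.08),('crate NR wall end',(297,240),.08),('hinge top',(325,65),.078),('free in',(447,200),.078),('free out',(467,182),.078),
 ('st a',(555,137),.02),('st b',(530,170),.02),('st corner end',(668,248),.02),('st d',(690,212),.02),('grip',(622,192),.054),('blade t1',(735,80),.005),('blade t2',(757,93),.005),('cup',(478,318),.07),('pot_c',(325,417),.088),
 ('mat1',(603,282),.006),('mat2',(795,267),.006),('mat3',(620,492),.006)]:
  print(n,ray('top',c(*p),z)[0].round(4))
im=bot.snapshot('top')
m=cv2.inRange(cv2.cvtColor(im,cv2.COLOR_RGB2HSV),(8,60,150),(25,160,255))
s=bot.get_state();Rm=R.from_rotvec(s['tool_rot']).as_matrix();print(Rm.round(3))
print(bot.camera_model('wrist')['mount'])
E
```

```text
crate FL [0.7157 0.2783 0.08  ]
crate FR hinge wall [0.6881 0.0344 0.08  ]
crate NL [0.5371 0.2905 0.08  ]
crate NR wall end [0.5211 0.0528 0.08  ]
hinge top [0.6858 0.0281 0.078 ]
free in [ 0.5569 -0.083   0.078 ]
free out [ 0.5734 -0.1013  0.078 ]
st a [ 0.6297 -0.1862  0.02  ]
st b [ 0.5978 -0.1618  0.02  ]
st corner end [ 0.5213 -0.2897  0.02  ]
st d [ 0.5555 -0.3117  0.02  ]
grip [ 0.5679 -0.2444  0.054 ]
blade t1 [ 0.6888 -0.363   0.005 ]
blade t2 [ 0.6755 -0.3837  0.005 ]
cup [ 0.4497 -0.1096  0.07  ]
pot_c [0.3605 0.0266 0.088 ]
mat1 [ 0.492  -0.2291  0.006 ]
mat2 [ 0.5042 -0.4117  0.006 ]
mat3 [ 0.2952 -0.2396  0.006 ]
[[-0.955  0.295 -0.   ]
 [ 0.295  0.955 -0.001]
 [-0.    -0.001 -1.   ]]
[[ 4.76928083e-04 -9.65669140e-01 -2.59774681e-01  6.63077437e-02]
 [ 9.99999696e-01  3.00304824e-04  7.19596059e-04  4.69693077e-04]
 [-6.16880117e-04 -2.59774945e-01  9.65668989e-01 -1.31877297e-01]
 [ 0.00000000e+00  0.00000000e+00  0.00000000e+00  1.00000000e+00]]
```

```bash
cat >> h.py <<'E'
def tool(psi):  # z down, y at yaw psi from world y
    y=np.array([-np.sin(psi),np.cos(psi),0]); z=np.array([0,0,-1.]); return np.c_[np.cross(y,z),y,z]
def plan(W,p0=None,R0=None):
    s=bot.get_state(); p0=s['position'] if p0 is None else np.array(p0); R0=R.from_rotvec(s['tool_rot']).as_matrix() if R0 is None else R0
    for x,y,z,psi in W:
        d=R0.T@(np.array([x,y,z])-p0)*100; r=R.from_matrix(R0.T@tool(psi)).as_rotvec()
        print((x,y,z,psi),'->',d.round(2).tolist(),r.round(3).tolist())
E
python3 - <<'E'
from h import *
plan([(.46,.36,.24,-.08),(.60,.0,.24,-.08),(.62,-.11,.24,-.08)])
E
```

```text
(0.46, 0.36, 0.24, -0.08) -> [-33.31, -16.98, 0.18] [-0.001, -0.0, -0.22]
(0.6, 0.0, 0.24, -0.08) -> [-57.32, -47.24, 0.22] [-0.001, -0.0, -0.22]
(0.62, -0.11, 0.24, -0.08) -> [-62.48, -57.16, 0.24] [-0.001, -0.0, -0.22]
```

Call:
arm_command --steps '[-4,-2,0.2,0,0,-0.02,255,-8,-4,0.2,0,0,-0.05,255,-12,-6,0.2,0,0,-0.1,255,-16,-8,0.2,0,0,-0.15,255,-20,-10,0.2,0,0,-0.2,255,-24,-12,0.2,0,0,-0.22,255,-28,-14,0.2,0,0,-0.22,255,-32,-16.5,0.2,0,0,-0.22,255,-35,-19,0.2,0,0,-0.22,255,-37.5,-22,0.2,0,0,-0.22,255,-40,-25,0.2,0,0,-0.22,255,-42.5,-28,0.2,0,0,-0.22,255]'

```text
clock: 1.15
position: [0.5098, 0.2403, 0.24]
tool_rot: [-0.126, -3.139, 0.0]
wrist_force: [0.7, -0.6, 0.1]
finger_gap: -0.0004
grasp_force: 0.0
```

```bash
python3 - <<'E'
from h import *
plan([(.62,-.11,.20,-.08),(.62,-.11,.05,-.08)])
E
```

```text
(0.62, -0.11, 0.2, -0.08) -> [-13.78, -34.04, 4.0] [-0.0, -0.0, 0.0]
(0.62, -0.11, 0.05, -0.08) -> [-13.79, -34.04, 19.0] [-0.0, -0.0, 0.0]
```

Call:
arm_command --steps '[-1.5,-3.5,1,0,0,0,255,-3,-7,2,0,0,0,255,-4.5,-10.5,3,0,0,0,255,-6,-14,4,0,0,0,255,-7.5,-17.5,4,0,0,0,255,-9,-21,4,0,0,0,255,-10.5,-24.5,4,0,0,0,255,-12,-28,4,0,0,0,255,-13,-31.5,4,0,0,0,255,-13.8,-34,4,0,0,0,255,-13.8,-34,4,0,0,0,255]'

```text
clock: 2.07
position: [0.6191, -0.1164, 0.2001]
tool_rot: [0.141, 3.138, -0.008]
wrist_force: [-0.4, -0.6, 1.0]
finger_gap: -0.0001
grasp_force: 0.0
```

```bash
python3 - <<'E'
from h import *
save('wrist','w1')
plan([(.62,-.11,.05,-.08)])
print('board ends in wrist',proj('wrist',[[.565,-.092,.078],[.686,.028,.078],[.5679,-.2444,.054]]))
E
```

```text
(0.62, -0.11, 0.05, -0.08) -> [-0.08, 0.28, 15.0] [-0.002, -0.0, -0.007]
board ends in wrist [[278.88903589 114.0280342 ]
 [431.248772   248.05733487]
 [ 96.36333028 132.3259642 ]]
```

View pics/w1.png

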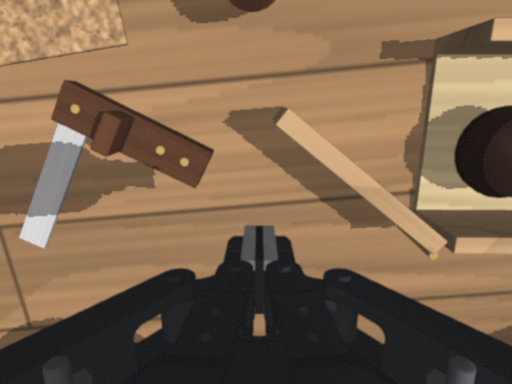

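The wrist view matches the prediction: free edge at (281,115), hinge at (436,248), stock from (60,100) to (205,170) with the grip at (110,130). The fingers stand outside the board.

```bash
python3 - <<'E'
from h import *
s=bot.get_state();print(s['position'])
H=ray('wrist',[(436,248)],.078)[0];print('hinge',H,'free',ray('wrist',[(281,115)],.078)[0])
h=np.array([.691,.03]);C=[]
for a in np.radians([313-90+6,222,214,206,198,190,183,179]):
  u=np.array([np.cos(a),np.sin(a)]);n=np.array([-u[1],u[0]])
  p=h+.15*u+.0225*n;C.append((p[0],p[1],.05,-.08))
plan([(.62,-.11,.05,-.08)]+C)
E
```

```text
[ 0.61910203 -0.11235085  0.20000793]
hinge [0.68628618 0.0319736  0.078     ] free [ 0.56585361 -0.09046005  0.078     ]
(0.62, -0.11, 0.05, -0.08) -> [-0.08, 0.28, 15.0] [-0.002, -0.0, -0.007]
(np.float64(0.6095721112064363), np.float64(-0.0979677651857022), 0.05, -0.08) -> [1.07, 1.38, 15.0] [-0.002, -0.0, -0.007]
(np.float64(0.5945837148214652), np.float64(-0.08709034952707011), 0.05, -0.08) -> [2.65, 2.34, 15.0] [-0.002, -0.0, -0.007]
(np.float64(0.5792262044448355), np.float64(-0.07253228090310045), 0.05, -0.08) -> [4.31, 3.65, 14.99] [-0.002, -0.0, -0.007]
(np.float64(0.5660442438578791), np.float64(-0.055978538060092876), 0.05, -0.08) -> [5.77, 5.19, 14.99] [-0.002, -0.0, -0.007]
(np.float64(0.5552944049291632), np.float64(-0.03775132077288305), 0.05, -0.08) -> [7.0, 6.91, 14.99] [-0.002, -0.0, -0.007]
(np.float64(0.5471859210456747), np.float64(-0.018205401092814252), 0.05, -0.08) -> [7.97, 8.79, 14.98] [-0.002, -0.0, -0.007]
(np.float64(0.5423831288022801), np.float64(-0.0003195579684194434), 0.05, -0.08) -> [8.61, 10.53, 14.98] [-0.002, -0.0, -0.007]
(np.float64(0.5406301665817024), np.float64(0.010121287824573711), 0.05, -0.08) -> [8.87, 11.55, 14.98] [-0.002, -0.0, -0.007]
```

Call:
arm_command --steps '[0,0.3,3,0,0,0,255,0,0.3,6,0,0,0,255,0,0.3,9,0,0,0,255,0,0.3,12,0,0,0,255,0,0.3,14,0,0,0,255,0,0.3,15,0,0,0,255,0.5,0.8,15,0,0,0,255,1.1,1.4,15,0,0,0,255,1.9,1.85,15,0,0,0,255,2.6,2.3,15,0,0,0,255,3.5,3,15,0,0,0,255,4.3,3.7,15,0,0,0,255]'

```text
clock: 3.12
position: [0.58, -0.0667, 0.0518]
tool_rot: [0.126, 3.136, 0.0]
wrist_force: [1.2, -0.1, 0.3]
finger_gap: 0.0002
grasp_force: 0.9
```

Call:
arm_command --steps '[0.7,0.8,0,0,0,0,255,1.4,1.5,0,0,0,0,255,2,2.4,0,0,0,0,255,2.7,3.3,0,0,0,0,255,3.2,4.2,0,0,0,0,255,3.7,5.1,0,0,0,0,255,4,6,0,0,0,0,255,4.3,6.8,0,0,0,0,255,4.4,7.3,0,0,0,0,255,4.5,7.6,0,0,0,0,255]'

```text
clock: 3.95
position: [0.5414, 0.0133, 0.0508]
tool_rot: [0.124, 3.138, 0.0]
wrist_force: [2.7, -0.8, 4.9]
finger_gap: -0.0001
grasp_force: 2.3
```

```bash
python3 - <<'E'
from h import *
s=bot.get_state();print(s['position'],s['wrist_force'])
save('wrist','w2')
E
```

```text
[0.54144363 0.01331506 0.05077536] [ 2.67651134 -0.76654633  4.87315693]
```

View pics/w2.png

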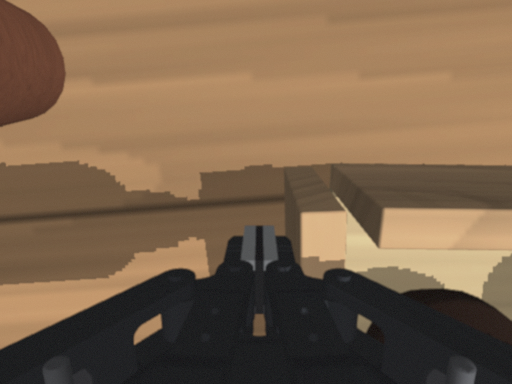

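The board is not quite shut: there is a gap between (345,210) and (378,210), about 10 mm at the free edge. I'll push further.

Call:
arm_command --steps '[0,0.3,0,0,0,0,255,0,0.6,0,0,0,0,255,0,0.8,0,0,0,0,255,0,1.0,0,0,0,0,255,0,1.1,0,0,0,0,255,0,1.2,0,0,0,0,255,0,1.2,0,0,0,0,255]'

```text
clock: 4.58
position: [0.5413, 0.0208, 0.0506]
tool_rot: [-0.129, -3.137, 0.006]
wrist_force: [-0.4, -6.8, 8.2]
finger_gap: -0.0001
grasp_force: 5.4
```

Call:
arm_command --steps '[0,0.2,0,0,0,0,255,0,0.4,0,0,0,0,255,0,0.4,0,0,0,0,255]'

```text
clock: 4.83
position: [0.5413, 0.0211, 0.0506]
tool_rot: [-0.132, -3.137, 0.012]
wrist_force: [-1.4, -13.9, 9.0]
finger_gap: -0.0002
grasp_force: 7.9
```

```bash
python3 - <<'E'
from h import *
s=bot.get_state();print(s['position'],s['wrist_force'])
im=save('wrist','w3')
E
```

```text
[0.5413261  0.02105006 0.05057144] [ -1.37533615 -13.9228103    8.99628536]
```

View pics/w3.png

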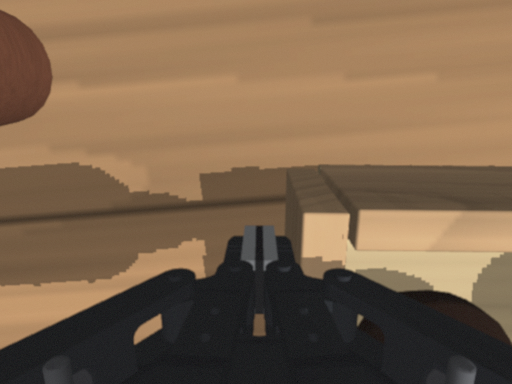

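Board is against its stop: the push rose from 6.8 to 13.9 N with 0.3 mm of motion, and only the 2 mm seam at (350,210) remains. Next I back off and measure the crate from above.

Call:
arm_command --steps '[0,-0.5,0,0,0,0,255,0,-1.5,0,0,0,0,255,0,-3,0,0,0,0,255,0,-4,-2,0,0,0,255,0,-4,-6,0,0,0,255,-1,-3,-10,0,0,0,255,-2.5,0,-14,0,0,0,120,-4,3,-18,0,0,0,120,-5,4,-20,0,0,0,120,-5,4,-20,0,0,0,120,-5,4,-20,0,0,0,120,-5,4,-20,0,0,0,120]'

```text
clock: 5.88
position: [0.5938, 0.0634, 0.2484]
tool_rot: [-0.125, -3.135, 0.002]
wrist_force: [-0.7, -0.2, -1.3]
finger_gap: 0.0453
grasp_force: 0.0
```

```bash
python3 - <<'E'
from h import *
im=save('wrist','w4'); s=bot.get_state();print(s['position'],abs(s['qd']).max())
print(proj('wrist',[[.52,.035,.08],[.696,.03,.08],[.54,.295,.08]]))
cv2.imwrite('pics/w4b.png',cv2.resize(im[:,:,::-1],(800,600),interpolation=cv2.INTER_CUBIC))
E
```

```text
[0.5933949  0.0627612  0.24786004] 0.01310460274640696
[[220.19633849  94.88516203]
 [234.39250273 274.53954194]
 [517.2408698   93.65184554]]
```

View pics/w4b.png

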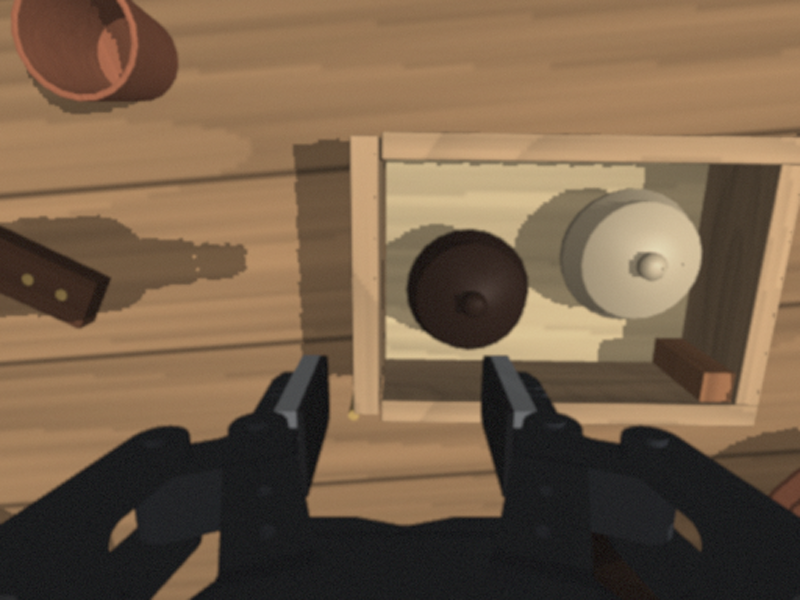

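```bash
python3 - <<'E'
from h import *
im=cv2.imread('pics/w4.png'); g=cv2.GaussianBlur(im,(0,0),0.8).astype(float).sum(2)
mw=cam('wrist')
def edge(pts,ax,w=5):
  out=[]
  for u,v in pts:
    t=np.arange(-w,w+.01,.25)
    x=(u+t if ax==0 else np.full_like(t,u)).astype(np.float32);y=(v+t if ax==1 else np.full_like(t,v)).astype(np.float32)
    p=cv2.remap(g.astype(np.float32),x[None],y[None],cv2.INTER_LINEAR)[0]
    d=np.gradient(p); k=abs(d).argmax(); out.append((x[k],y[k]))
  return np.array(out)
def fit(P):
  vx,vy,x0,y0=cv2.fitLine(P[:,:2].astype(np.float32),cv2.DIST_HUBER,0,.0005,.001).ravel(); 
  r=abs((P[:,0]-x0)*vy-(P[:,1]-y0)*vx);return np.array([vx,vy]),np.array([x0,y0]),np.median(r),r.max()
B=np.array([(351+4*t,137+276*t) for t in np.linspace(.08,.85,40)])/1.5625-.2
F=np.array([(383+417*t,133+5*t) for t in np.linspace(.04,.98,60)])/1.5625-.2
eb=edge(B,0);ef=edge(F,1)
fb=fit(ray('wrist',eb,.078,mw));ff=fit(ray('wrist',ef,.08,mw))
print(fb,ff)
print('yaw board',np.arctan(fb[0][1]/fb[0][0]),'yaw front',-np.arctan(ff[0][0]/ff[0][1]))
A=np.c_[fb[0],-ff[0]];t=np.linalg.solve(A,ff[1]-fb[1]);print('corner',fb[1]+t[0]*fb[0])
# other visible points
def q(u,v): return np.array([(u,v)])/1.5625-.2
print('board top free',ray('wrist',q(351,137),.078,mw),'hinge end',ray('wrist',q(355,413),.078,mw),'front end',ray('wrist',q(383,133),.08,mw))
print('hinge pin',ray('wrist',q(353,413),.078,mw))
E
```

```text
(array([ 0.99562436, -0.09344569], dtype=float32), array([0.5757923, 0.0326005], dtype=float32), np.float64(0.00023267049068173345), np.float64(0.0005250368087023742)) (array([0.09223038, 0.9957377 ], dtype=float32), array([0.5214881 , 0.15224443], dtype=float32), np.float64(0.0003718883694513778), np.float64(0.0008681852018999392))
yaw board -0.09358223 yaw front -0.092361644
corner [0.5109696  0.03868452]
board top free [[0.51400372 0.03919536 0.078     ]] hinge end [[0.68482372 0.02342841 0.078     ]] front end [[0.51340436 0.05745795 0.08      ]]
hinge pin [[0.68472009 0.02213353 0.078     ]]
```

```bash
python3 - <<'E'
from h import *
plan([(.62,-.22,.25,-.54)])
E
```

```text
(0.62, -0.22, 0.25, -0.54) -> [-4.93, -27.97, -0.19] [-0.003, -0.004, 0.459]
```

Call:
arm_command --steps '[-0.6,-3.5,0,0,0,0.08,60,-1.2,-7,0,0,0,0.18,60,-1.8,-10.5,0,0,0,0.28,60,-2.4,-14,0,0,0,0.38,60,-3,-17.5,0,0,0,0.46,60,-3.6,-21,0,0,0,0.46,60,-4.2,-24.5,0,0,0,0.46,60,-4.9,-28,0,0,0,0.46,60,-4.9,-28,0,0,0,0.46,60,-4.9,-28,0,0,0,0.46,60,-4.9,-28,0,0,0,0.46,60]'

```text
clock: 6.85
position: [0.6202, -0.2192, 0.2484]
tool_rot: [-0.84, -3.023, -0.001]
wrist_force: [0.1, -0.2, -0.6]
finger_gap: 0.0654
grasp_force: 0.0
```

```bash
python3 - <<'E'
from h import *
im=save('wrist','w5'); s=bot.get_state();print(s['position'],s['tool_rot'],abs(s['qd']).max())
cv2.imwrite('pics/w5b.png',cv2.resize(im[:,:,::-1],(800,600),interpolation=cv2.INTER_CUBIC))
E
```

```text
[ 0.62082498 -0.21799542  0.24878177] [-8.36519892e-01 -3.02510132e+00 -1.82483616e-03] 0.019295440218148042
```

View pics/w5b.png

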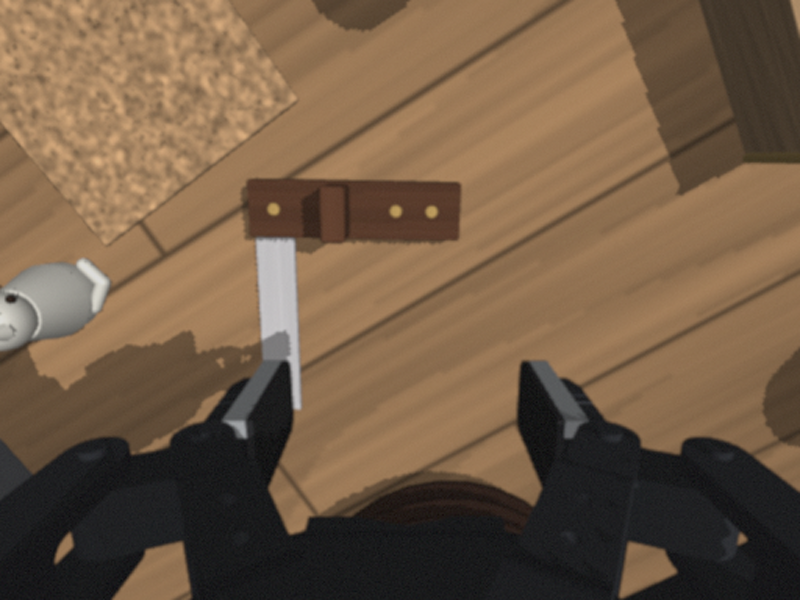

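Square's stock spans crop (248,180) to (460,241), grip top (321–346, 187–241), blade inner edge (297,240) to (301,408).

```bash
python3 - <<'E'
from h import *
im=cv2.imread('pics/w5.png'); hsv=cv2.cvtColor(im,cv2.COLOR_BGR2HSV); mw=cam('wrist')
def q(*p): return np.array(p,float)/1.5625-.2
S=ray('wrist',q((249,181),(460,184),(458,241),(248,238)),.02,mw)[:,:2]
print('stock sizes',[np.linalg.norm(S[i]-S[(i+1)%4]).round(4) for i in range(4)])
yd=(S[1]-S[0])+(S[2]-S[3]);print('yaw stock',np.arctan2(-yd[0],yd[1]),'centre',S.mean(0))
G=ray('wrist',q((321,187),(346,187),(346,241),(321,241)),.054,mw)[:,:2]
print('grip',G.mean(0),np.linalg.norm(G[1]-G[0]),np.linalg.norm(G[2]-G[1]))
b=ray('wrist',q((297,242),(301,408)),.005,mw)[:,:2];d=b[1]-b[0];print('yaw blade',np.arctan2(d[1],d[0]),'corner approx',b[0])
psi=np.arctan2(-yd[0],yd[1]);c,s=np.cos(psi),np.sin(psi);X=np.array([c,s]);Y=np.array([-s,c])
# stock centre in square: x=-70,y=0 ; grip x -70,y -11
print('grip from stock',S.mean(0)-.011*Y,'corner from stock',S.mean(0)+.02*X-.046*Y)
g=(G.mean(0)+S.mean(0)-.011*Y)/2
plan([(*g,.12,psi),(*g,.045,psi)])
# mat
M=ray('wrist',q((297,98),(106,244)),.006,mw);print('mat corners',M)
E
```

```text
stock sizes [np.float64(0.1452), np.float64(0.0396), np.float64(0.1487), np.float64(0.0396)]
yaw stock -0.5532629118742287 centre [ 0.57734237 -0.23281119]
grip [ 0.5710659  -0.24025873] 0.015625979677016795 0.03401277086994369
yaw blade -0.5691171904561597 corner approx [ 0.57527113 -0.28288732]
grip from stock [ 0.57156224 -0.24217015] corner from stock [ 0.57018721 -0.28245798]
(np.float64(0.5713140710201274), np.float64(-0.24121443963599623), 0.12, np.float64(-0.5532629118742287)) -> [3.01, -4.54, 12.89] [0.0, -0.003, 0.014]
(np.float64(0.5713140710201274), np.float64(-0.24121443963599623), 0.045, np.float64(-0.5532629118742287)) -> [2.99, -4.54, 20.39] [0.0, -0.003, 0.014]
mat corners [[ 0.49251099 -0.2268396   0.006     ]
 [ 0.50426962 -0.40417022  0.006     ]]
```

Call:
arm_command --steps '[0.8,-1.2,3,0,0,0.01,60,1.6,-2.4,6,0,0,0.02,60,2.4,-3.6,9,0,0,0.02,60,3,-4.5,12,0,0,0.02,60,3,-4.5,15,0,0,0.02,80,3,-4.5,17.5,0,0,0.02,80,3,-4.5,19.5,0,0,0.02,100,3,-4.5,20.5,0,0,0.02,100,3,-4.5,21.1,0,0,0.02,100,3,-4.5,21.4,0,0,0.02,120,3,-4.5,21.4,0,0,0.02,120]'

```text
clock: 7.82
position: [0.5733, -0.2418, 0.0366]
tool_rot: [0.866, 3.019, 0.0]
wrist_force: [-0.3, 0.8, 0.7]
finger_gap: 0.045
grasp_force: 0.0
```

```bash
python3 - <<'E'
from h import *
s=bot.get_state();print(s['position'],s['wrist_force'],s['finger_gap'])
plan([(.5713,-.2412,.034,-.558)])
E
```

```text
[ 0.57334743 -0.24178547  0.03663479] [-0.29217445  0.77654234  0.68370646] 0.045005361311660434
(0.5713, -0.2412, 0.034, -0.558) -> [0.2, -0.06, 0.26] [0.0, 0.0, -0.001]
```

Call:
arm_command --steps '[0.1,0,0.1,0,0,0,140,0.1,0,0.1,0,0,0,160,0.1,0,0.1,0,0,0,190,0.1,0,0.1,0,0,0,255,0.1,0,0.1,0,0,0,255,0.1,0,0.1,0,0,0,255,0.1,0,0.1,0,0,0,255,0.1,0,0.1,0,0,0,255]' --squeeze 50

```text
clock: 8.48
position: [0.5727, -0.2422, 0.0364]
tool_rot: [0.868, 3.018, 0.0]
wrist_force: [-1.2, -0.0, 5.4]
finger_gap: 0.0151
grasp_force: 49.9
```

```bash
python3 - <<'E'
from h import *
s=bot.get_state();print(s['position'],s['tool_rot'],s['wrist_force'],s['finger_gap'],s['grasp_force'])
E
```

```text
[ 0.57270458 -0.24218068  0.03638534] [8.67647268e-01 3.01767300e+00 3.81888263e-05] [-1.20002753 -0.00972118  5.44568172] 0.01507821432460724 49.88020420074463
```

```bash
cat >> h.py <<'E'
C=np.array([.511,.0387]); TH=-.093; CR=np.array([[np.cos(TH),-np.sin(TH)],[np.sin(TH),np.cos(TH)]])
def tcp(x,y,off=(-.0183,.035)): return C+CR@(np.array([x,y])+off)
E
python3 - <<'E'
from h import *
s=bot.get_state()
plan([(*s['position'][:2],.14,-.56),(*tcp(-.03,-.04),.14,-.093),(*tcp(-.03,-.04),.061,-.093)])
E
```

```text
(np.float64(0.5727045826360911), np.float64(-0.24218068200210346), 0.14, -0.56) -> [-0.02, 0.01, -10.36] [0.0, 0.002, 0.0]
(np.float64(0.4624443928556181), np.float64(0.038207034645794544), 0.14, -0.093) -> [24.22, 17.91, -10.39] [0.0, 0.002, -0.467]
(np.float64(0.4624443928556181), np.float64(0.038207034645794544), 0.061, -0.093) -> [24.23, 17.9, -2.49] [0.0, 0.002, -0.467]
```

Call:
arm_command --steps '[0,0,-1,0,0,0,255,0,0,-3,0,0,0,255,0,0,-6,0,0,0,255,0,0,-9,0,0,0,255,0.8,0.6,-10.4,0,0,0,255,3,2.3,-10.4,0,0,-0.06,255,6,4.5,-10.4,0,0,-0.13,255,9,6.7,-10.4,0,0,-0.2,255,12,8.9,-10.4,0,0,-0.27,255,15,11,-10.4,0,0,-0.33,255,18,13.3,-10.4,0,0,-0.4,255,20.5,15.2,-10.4,0,0,-0.45,255]'

```text
clock: 9.48
position: [0.4772, -0.0015, 0.1392]
tool_rot: [-0.165, -3.136, -0.001]
wrist_force: [1.0, 0.1, -1.8]
finger_gap: 0.0155
grasp_force: 48.9
```

```bash
python3 - <<'E'
from h import *
s=bot.get_state();print(s['finger_gap'],s['grasp_force'],s['wrist_force'])
plan([(*tcp(-.03,-.04),.14,-.093),(*tcp(-.03,-.04),.061,-.093)])
E
```

```text
0.015531221496171465 48.872737884521484 [ 0.98499831  0.05245761 -1.81633052]
(np.float64(0.4624443928556181), np.float64(0.038207034645794544), 0.14, -0.093) -> [1.88, 3.79, -0.07] [0.001, -0.001, -0.012]
(np.float64(0.4624443928556181), np.float64(0.038207034645794544), 0.061, -0.093) -> [1.87, 3.79, 7.83] [0.001, -0.001, -0.012]
```

Call:
arm_command --steps '[0.9,1.8,0,0,0,-0.015,255,1.7,3.4,1,0,0,-0.015,255,1.7,3.6,3,0,0,-0.015,255,1.7,3.6,5,0,0,-0.015,255,1.7,3.6,7,0,0,-0.015,255,1.7,3.6,7.8,0,0,-0.015,255,1.7,3.6,7.8,0,0,-0.015,255,1.7,3.6,7.8,0,0,-0.015,255]'

```text
clock: 10.15
position: [0.466, 0.0334, 0.0615]
tool_rot: [-0.149, -3.137, 0.0]
wrist_force: [-0.1, 0.6, -0.9]
finger_gap: 0.0152
grasp_force: 48.8
```

```bash
python3 - <<'E'
from h import *
im=save('wrist','w6');s=bot.get_state();print(s['position'],s['tool_rot'],s['wrist_force'])
cv2.imwrite('pics/w6b.png',cv2.resize(im[:,:,::-1],(800,600),interpolation=cv2.INTER_CUBIC))
print(proj('wrist',[[*C,.08],[*tcp(.141,-.04,(0,0)),.061-.036+.005]])*1.5625)
plan([(*tcp(-.03,-.04),.061,-.093),(*tcp(0,0),.061,-.093)])
E
```

```text
[0.4666999  0.03350679 0.06215298] [1.49341216e-01 3.13704521e+00 3.60434418e-04] [ 0.57890349 -0.58648201 -1.22026216]
[[436.5992191  575.92120686]
 [333.0918248  751.35284203]]
(np.float64(0.4624443928556181), np.float64(0.038207034645794544), 0.061, -0.093) -> [0.47, 0.43, 0.11] [0.0, 0.001, -0.002]
(np.float64(0.4960293912736493), np.float64(0.07524819933132838), 0.061, -0.093) -> [-2.52, 4.43, 0.12] [0.0, 0.001, -0.002]
```

View pics/w6b.png

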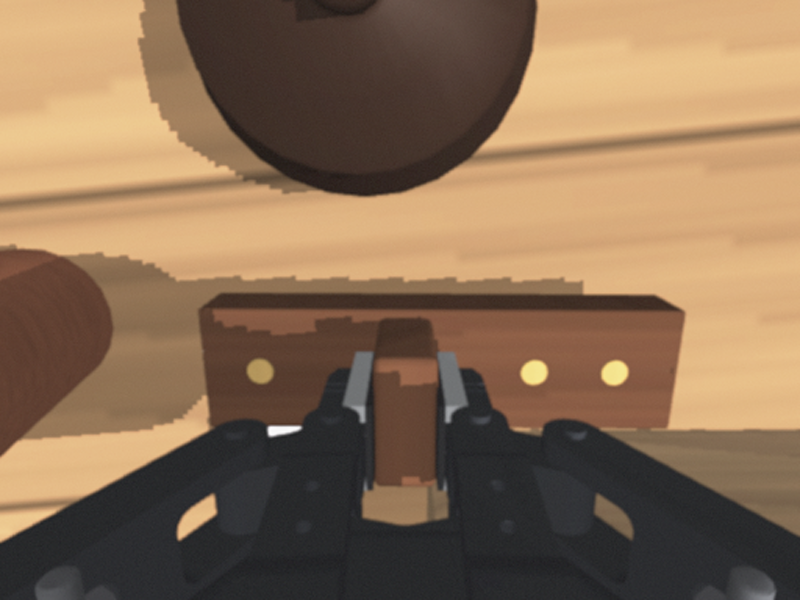

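The square is held level and aligned with the tool (stock top corners at (203,310), (683,311), inner edge at row 428). The pot and cup are clear.

```bash
python3 - <<'E'
from h import *
mw=cam('wrist');s=bot.get_state()
def q(*p): return np.array(p,float)/1.5625-.2
S=ray('wrist',q((203,310),(683,311),(667,428),(211,427)),s['position'][2]-.0164,mw)
print('sizes',[np.linalg.norm(S[i]-S[(i+1)%4]).round(4) for i in range(4)])
yd=(S[1]-S[0])+(S[2]-S[3]);psi=np.arctan2(-yd[0],yd[1]);print('yaw',psi,'tool psi',-2*np.arctan2(s['tool_rot'][0],s['tool_rot'][1]))
c=S.mean(0)[:2];X=np.array([np.cos(psi),np.sin(psi)]);Y=np.array([-X[1],X[0]])
k=c+.02*X-.046*Y; d=s['position'][:2]-k; print('tcp from corner (sq axes)',d@X,d@Y,'corner in crate',CR.T@(k-C))
p=CR.T@(s['position'][:2]-C);print('tcp crate',p)
E
```

```text
sizes [np.float64(0.145), np.float64(0.0394), np.float64(0.1469), np.float64(0.0394)]
yaw -0.09732705966982397 tool psi -0.09513956099023795
tcp from corner (sq axes) -0.01862521657814644 0.03398271602768027 corner in crate [-0.02514839 -0.04334773]
tcp crate [-0.04362639 -0.00928474]
```

Call:
arm_command --steps '[-0.6,1,0,0,0,0,255,-1.2,2,0,0,0,0,255,-1.6,3,0,0,0,0,255,-1.8,3.7,0,0,0,0,255,-1.8,4,0,0,0,0,255,-1.8,4,0,0,0,0,255,-1.8,4,0,0,0,0,255]' --squeeze 80

```text
clock: 10.78
position: [0.4875, 0.0718, 0.0612]
tool_rot: [-0.148, -3.138, 0.001]
wrist_force: [1.0, -0.1, -1.7]
finger_gap: 0.0145
grasp_force: 81.5
```

```bash
cat >> h.py <<'E'
def rep():
    s=bot.get_state();p=CR.T@(s['position'][:2]-C)-np.array([-.0185,.0345]);f=CR.T@s['wrist_force'][:2]
    print('corner crate mm',(p*1000).round(2),'z',s['position'][2].round(4),'f crate',f.round(2),'fz',s['wrist_force'][2].round(1),'psi',round(-2*np.arctan(s['tool_rot'][0]/s['tool_rot'][1]),4),'grip',round(s['grasp_force']),'t',s['clock'])
E
python3 -c "
from h import *
rep()"
```

```text
corner crate mm [-7.95 -3.74] z 0.0612 f crate [ 0.96 -0.04] fz -1.7 psi -0.0942 grip 81 t 10.7833
```

Free-space force bias is about (1.0, 0). Now I probe y with x still clear.

Call:
arm_command --steps '[0,0.2,0,0,0,0,255,0,0.4,0,0,0,0,255,0,0.6,0,0,0,0,255,0,0.6,0,0,0,0,255,0,0.6,0,0,0,0,255]'

```text
clock: 11.2
position: [0.4882, 0.0762, 0.0612]
tool_rot: [-0.151, -3.138, 0.002]
wrist_force: [-1.6, -5.3, -1.8]
finger_gap: 0.0146
grasp_force: 81.6
```

```bash
python3 -c "
from h import *
rep()"
```

```text
corner crate mm [-7.7   0.77] z 0.0612 f crate [-1.12 -5.39] fz -1.8 psi -0.096 grip 82 t 11.2
```

Blade touches the board at an estimated y of about +0.7 mm (5.4 N). I'll back off y slightly and probe x.

Call:
arm_command --steps '[0,-0.4,0,0,0,0,255,-0.2,-0.4,0,0,0,0,255,-0.4,-0.4,0,0,0,0,255,-0.6,-0.4,0,0,0,0,255,-0.8,-0.4,0,0,0,0,255,-1,-0.4,0,0,0,0,255,-1,-0.4,0,0,0,0,255,-1,-0.4,0,0,0,0,255]'

```text
clock: 11.87
position: [0.496, 0.0735, 0.0606]
tool_rot: [-0.146, -3.134, 0.0]
wrist_force: [-4.6, 0.1, 0.0]
finger_gap: 0.015
grasp_force: 81.8
```

```bash
python3 -c "
from h import *
rep()"
```

```text
corner crate mm [ 0.3  -1.25] z 0.0606 f crate [-4.56 -0.29] fz 0.0 psi -0.0932 grip 82 t 11.8667
```

Call:
arm_command --steps '[0,0.2,0,0,0,0,255,-0.1,0.4,0,0,0,0,255,-0.1,0.5,0,0,0,0,255,-0.1,0.6,0,0,0,0,255,-0.1,0.7,0,0,0,0,255,-0.1,0.7,0,0,0,0,255,-0.1,0.7,0,0,0,0,255]'

```text
clock: 12.45
position: [0.4962, 0.0754, 0.0601]
tool_rot: [-0.149, -3.13, 0.01]
wrist_force: [-8.3, -8.6, 3.3]
finger_gap: 0.0149
grasp_force: 82.2
```

```bash
python3 -c "
from h import *
rep()"
```

```text
corner crate mm [0.33 0.66] z 0.0601 f crate [-7.46 -9.38] fz 3.3 psi -0.0951 grip 82 t 12.45
```

Both probed contact positions are reproduced and both forces exceed what friction alone could give. I'll hold with a little more x.

Call:
arm_command --steps '[-0.1,0,0,0,0,0,255,-0.1,0,0,0,0,0,255,-0.1,0,0,0,0,0,255,-0.1,0,0,0,0,0,255,-0.1,0,0,0,0,0,255,-0.1,0,0,0,0,0,255,-0.1,0,0,0,0,0,255,-0.1,0,0,0,0,0,255,-0.1,0,0,0,0,0,255,-0.1,0,0,0,0,0,255,-0.1,0,0,0,0,0,255,-0.1,0,0,0,0,0,255]'

```text
clock: 13.45
position: [0.4962, 0.0755, 0.0599]
tool_rot: [-0.149, -3.128, 0.01]
wrist_force: [-9.8, -8.7, 5.7]
finger_gap: 0.0148
grasp_force: 82.5
```

```bash
python3 - <<'E'
from h import *
rep()
s=bot.get_state();print('tilt',np.arccos(-R.from_rotvec(s['tool_rot']).as_matrix()[2,2]))
im=bot.snapshot('top');side=bot.snapshot('side')
a=cv2.resize(im[130:220,190:310,::-1],(400,300),interpolation=cv2.INTER_CUBIC)
uv=proj('side',[[*C,.04]])[0].astype(int);print(uv)
b=cv2.resize(side[uv[1]-60:uv[1]+60,uv[0]-80:uv[0]+80,::-1],(400,300),interpolation=cv2.INTER_CUBIC)
cv2.imwrite('pics/press.png',np.hstack([a,b]))
E
```

```text
corner crate mm [0.37 0.73] z 0.0599 f crate [-8.94 -9.56] fz 5.7 psi -0.0949 grip 82 t 13.45
tilt 0.012091364554299346
[252 166]
```

View pics/press.png

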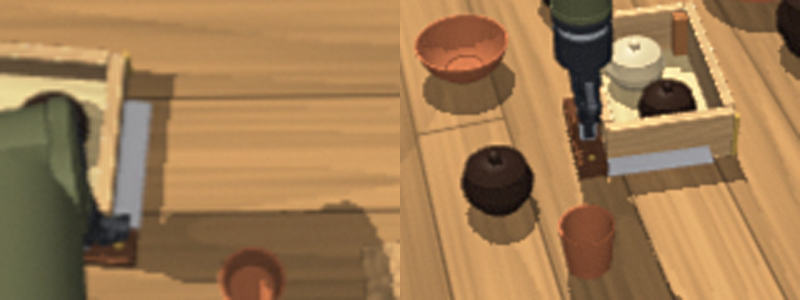

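The square sits seated on both faces: blade along the board at left-panel (133,165), stock along the front side. It was held over a second. Next, back off diagonally and lift.

Call:
arm_command --steps '[0.4,-0.6,0,0,0,0,255,1.0,-1.2,0,0,0,0,255,1.8,-2,0,0,0,0,255,2.2,-2.6,-1.5,0,0,0,255,2.2,-3,-4,0,0,0,255,2.2,-3,-7,0,0,0,255,2.2,-3,-10,0,0,0,255,2.2,-3.5,-10.5,0,0,0,255,2.2,-3.5,-10.5,0,0,0,255]'

```text
clock: 14.3
position: [0.477, 0.046, 0.1689]
tool_rot: [0.15, 3.132, 0.003]
wrist_force: [0.2, -0.2, -1.6]
finger_gap: 0.0148
grasp_force: 81.6
```

```bash
python3 - <<'E'
from h import *
rep()
plan([(.47,-.14,.16,.05),(.332,-.336,.16,.05),(.332,-.336,.046,.05)])
E
```

```text
corner crate mm [-16.04 -30.36] z 0.1689 f crate [ 0.2  -0.18] fz -1.6 psi -0.0958 grip 82 t 14.3
(0.47, -0.14, 0.16, 0.05) -> [-1.08, -18.59, 0.86] [0.002, 0.006, -0.146]
(0.332, -0.336, 0.16, 0.05) -> [10.78, -39.42, 0.74] [0.002, 0.006, -0.146]
(0.332, -0.336, 0.046, 0.05) -> [10.85, -39.44, 12.14] [0.002, 0.006, -0.146]
```

Call:
arm_command --steps '[-0.2,-3.5,0.5,0,0.006,0,255,-0.4,-7,0.8,0,0.006,-0.04,255,-0.7,-10.5,0.8,0,0.006,-0.08,255,-1,-14,0.8,0,0.006,-0.12,255,-1,-17.5,0.8,0,0.006,-0.146,255,-0.2,-21,0.8,0,0.006,-0.146,255,1.4,-24.3,0.8,0,0.006,-0.146,255,3.2,-27.5,0.8,0,0.006,-0.146,255,5,-30.5,0.8,0,0.006,-0.146,255,7,-33.5,0.8,0,0.006,-0.146,255,9,-36.5,0.8,0,0.006,-0.146,255,10.8,-39.4,0.8,0,0.006,-0.146,255]'

```text
clock: 15.3
position: [0.3279, -0.3357, 0.1566]
tool_rot: [0.079, -3.133, -0.003]
wrist_force: [0.6, -0.8, -2.6]
finger_gap: 0.0148
grasp_force: 81.4
```

```bash
python3 - <<'E'
from h import *
s=bot.get_state();print(s['position'],s['wrist_force'],s['grasp_force'])
plan([(.332,-.336,.05,.05),(.332,-.336,.044,.05)])
E
```

```text
[ 0.32792835 -0.33572236  0.15664769] [ 0.55430793 -0.79532055 -2.60040257] 81.4449405670166
(0.332, -0.336, 0.05, 0.05) -> [-0.48, -0.07, 10.66] [0.002, -0.007, 0.001]
(0.332, -0.336, 0.044, 0.05) -> [-0.49, -0.07, 11.26] [0.002, -0.007, 0.001]
```

Call:
arm_command --steps '[-0.3,0,3,0,0,0,255,-0.4,0,6,0,0,0,255,-0.4,0,8.5,0,0,0,255,-0.4,0,10,0,0,0,255,-0.4,0,10.6,0,0,0,255,-0.4,0,10.6,0,0,0,255,-0.4,0,10.8,0,0,0,255,-0.4,0,11,0,0,0,255,-0.4,0,11.1,0,0,0,255,-0.4,0,11.1,0,0,0,255]' --squeeze 30

```text
clock: 16.13
position: [0.3344, -0.3352, 0.0478]
tool_rot: [0.081, -3.136, 0.0]
wrist_force: [-0.1, -0.2, -2.1]
finger_gap: 0.0152
grasp_force: 81.4
```

Call:
arm_command --steps '[0,0,0.1,0,0,0,255,0,0,0.2,0,0,0,255,0,0,0.3,0,0,0,255,0,0,0.4,0,0,0,255,0,0,0.4,0,0,0,255]'

```text
clock: 16.55
position: [0.334, -0.335, 0.0433]
tool_rot: [0.08, -3.135, -0.0]
wrist_force: [0.2, 0.8, -0.5]
finger_gap: 0.0148
grasp_force: 81.7
```

Call:
arm_command --steps '[0,0,0.1,0,0,0,255,0,0,0.2,0,0,0,255,0,0,0.2,0,0,0,255]'

```text
clock: 16.8
position: [0.3341, -0.3352, 0.0424]
tool_rot: [0.08, -3.135, -0.002]
wrist_force: [-3.3, 2.8, 11.8]
finger_gap: 0.0148
grasp_force: 83.5
```

Contact made with the mat. I'll ease off slightly, release and lift clear.

Call:
arm_command --steps '[0,0,-0.1,0,0,0,200,0,0,-0.1,0,0,0,180,0,0,-0.1,0,0,0,150,0,0,-0.1,0,0,0,120,0,0,-0.1,0,0,0,100,0,0,-0.1,0,0,0,100,0,0,-1.5,0,0,0,100,0,0,-4,0,0,0,100,0,0,-7,0,0,0,100,0,0,-11,0,0,0,100,0,0,-15,0,0,0,100,0,0,-15,0,0,0,100]'

```text
clock: 17.8
position: [0.3381, -0.3382, 0.1985]
tool_rot: [-0.08, 3.135, -0.009]
wrist_force: [1.7, -1.0, 0.2]
finger_gap: 0.0517
grasp_force: 0.0
```

```bash
python3 - <<'E'
from h import *
s=bot.get_state();print(s['position'],s['finger_gap'],abs(s['qd']).max())
im=save('side','s9'); cv2.imwrite('pics/s9b.png',cv2.resize(im[60:330,150:400,::-1],(556,600)))
E
```

```text
[ 0.33808771 -0.33815043  0.19848419] 0.05170526072051142 0.10156155200279926
```

View pics/s9b.png

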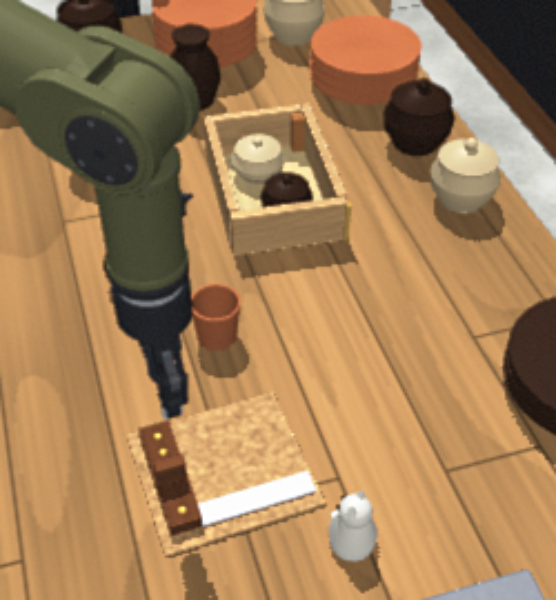

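The square lies flat on the cork mat (stock at (170,475), blade tip at (315,485)), the board is shut, and the gripper is clear. Handing in.

```bash
python3 -c "
from h import *
print(bot.hand_in())"
```

```text
the job is handed in; nothing more can be done
None
```

I shut the end board, held the square pressed on both faces of the corner for over a second, and left it released flat on the cork mat with no bystander seen displaced; the job is handed in, but no verdict came back.

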